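# Return the portable drives through the one-way tray

### The job

Hand back every portable drive that lies in the tip-up dock: press down the drive's end at the thumb notch so that its other end tips up, lift it out, lay it flat and crosswise in the open front of the grey return tray, and push it in until it is past both sprung catches and they have snapped back behind it. When all the drives are in, leave every rocker of the dock pressed back level, and leave the other things on the desk where they are.

Things in the scene. Friction and masses are not known exactly. Their poses are not given: they have to be found in the camera images.
- dock: black tip-up dock fixed to the desk, 94 (its x) by 232 (its y) by 37 mm high; origin under its centre; +x is its far side, away from the robot. Three bays centred at x = 0, y = -72, 0, +72 mm: wells 84 mm (x) by 44 mm (y), each with a rocker as its floor. A drive in a level bay lies along x, underside 30 mm and top 37 mm above the desk, flush with the dock's top: its sides cannot be gripped.
- notch (a point): middle of the thumb notch of the middle bay, at the dock's x = -45 mm, 16 mm above the desk. On this -x side every bay's end wall is cut down to 16 mm over its middle 34 mm (width along y). Pressing a drive's top 30 mm from the bay's middle on this side, down to about 19 mm above the desk, tips the rocker fully and raises the drive's +x end clear of the dock, to be gripped by its long sides
- tray: grey one-way return tray fixed to the desk, floor 4 mm above the desk. Drives go in along its +x, flat and crosswise (80 mm side along its y). Origin on the desk under the middle of the loading place, which is 96 mm wide (y), open on top and at its near end (x = -50 mm). Walls 14 mm high, narrowing to 88 mm at x = 30 mm
- catches (a point): point midway between the tips of the tray's two sprung steel catches: tray x = 56 mm, 9 mm above the desk. The catches stand in from the side walls from x = 28 to 56 mm, tips 64 mm apart. A drive pushed squarely along +x (5 to 10 N, best with both fingertips some 25 mm apart at the middle of its trailing edge) spreads them; they snap back once that edge is past x = 56 mm
- roof (a point): middle of the near edge of the tray's fixed clear roof: tray x = 72 mm, 21 mm above the desk (roof underside at 18 mm). The roof runs on to the end wall at x = 191 mm, so the tray can only be filled through the catches. It holds three drives one behind the other; each pushes the earlier ones on
- catch_left (a joint): angle of the catch on the tray's +y side: 0 when sprung in (blocking), 0.43 rad when pushed fully aside by a passing drive
- catch_right (a joint): the same for the catch on the tray's -y side
- rocker0 (a joint): rocker in the dock's bay at y = -72 mm: 0 level, 0.6 rad with its -x end fully down. It turns about a level axis along the dock's y at the bay's middle, 28.5 mm above the desk (1.5 mm below the drive's underside). Stiff hinge: it stays where it is left (1.5 N at its end moves it). 76 by 40 by 3 mm
- drive0: slim portable drive, plain aluminium slab 80 mm (its x) by 40 mm (its y) by 7 mm, about 60 g, with a black band near its -x end; origin at the centre of its underside. Starts in a bay of the dock; None if absent
- rocker1 (a joint): rocker in the dock's bay at y = 0 mm: 0 level, 0.6 rad with its -x end fully down. It turns about a level axis along the dock's y at the bay's middle, 28.5 mm above the desk (1.5 mm below the drive's underside). Stiff hinge: it stays where it is left (1.5 N at its end moves it). 76 by 40 by 3 mm
- drive1: slim portable drive, plain aluminium slab 80 mm (its x) by 40 mm (its y) by 7 mm, about 60 g, with a black band near its -x end; origin at the centre of its underside. Starts in a bay of the dock; None if absent
- rocker2 (a joint): rocker in the dock's bay at y = 72 mm: 0 level, 0.6 rad with its -x end fully down. It turns about a level axis along the dock's y at the bay's middle, 28.5 mm above the desk (1.5 mm below the drive's underside). Stiff hinge: it stays where it is left (1.5 N at its end moves it). 76 by 40 by 3 mm
- drive2: slim portable drive, plain aluminium slab 80 mm (its x) by 40 mm (its y) by 7 mm, about 60 g, with a black band near its -x end; origin at the centre of its underside. Starts in a bay of the dock; None if absent
- mouse: black computer mouse, 100 by 60 by 35 mm; bystander, origin at the centre of its underside
- pen: ballpoint pen, 130 mm long; bystander, origin at the centre of its underside
- watch: wrist watch laid out flat, 170 mm long; bystander, origin at the centre of its underside
- clear_box: empty clear plastic box, 70 by 120 by 30 mm; bystander, origin at the centre of its underside
- clip: black binder clip, 32 mm wide; bystander, origin at the centre of its underside
- mug: white mug, 85 mm high; bystander, origin at the centre of its underside
- stapler: grey stapler, 130 mm long, 38 mm high; bystander, origin at the centre of its underside
Things that resemble listed ones, but are neither listed nor needed, are in the scene too. Leave any blue or brown look-alike of the drive1 alone. Leave any green or orange look-alike of the drive0 alone.

How it is judged:
At the end, for the whole second after the job is handed in: Every drive lies flat (0.1 rad) and crosswise (0.25 rad) on the tray floor, at rest, its centre 74.5 to 175 mm along the tray's x and within 8 mm of its middle line; both catches sprung back (below 0.1 rad); all three rockers level (below 0.15 rad) (x of drive0 in the frame of tray between 0.0745 and 0.175 m and y of drive0 in the frame of tray between -0.008 and 0.008 m and z of each of drive0, drive1, drive2 in the frame of tray below 0.0135 m and angle between the z axis of each of drive0, drive1, drive2 and the z axis of tray, either way round below 0.1 rad and angle between the x axis of each of drive0, drive1, drive2 and the y axis of tray, either way round below 0.25 rad and linear speed of each of drive0, drive1, drive2 below 0.02 m/s and x of drive1 in the frame of tray between 0.0745 and 0.175 m and y of drive1 in the frame of tray between -0.008 and 0.008 m and x of drive2 in the frame of tray between 0.0745 and 0.175 m and y of drive2 in the frame of tray between -0.008 and 0.008 m and value of joint each of rocker0, rocker1, rocker2 below 0.15 rad and value of joint each of catch_left, catch_right below 0.1 rad); the robot touches nothing.
It fails at once if one of the other things on the desk is shoved more than 4 cm from its place (distance of any of mouse, pen, watch, clear_box, clip, mug, stapler from where it was at the start of the episode above 0.04 m).
Of drive0, drive1, drive2 only 2 to 3 are there at a start; the rules pass over those that are not, and their reading is None.
At some moment in a run one of drive0, drive1, drive2 may be knocked a few centimetres aside while the robot is not near it.
Once in a run the grip may slacken for a moment while it holds something.
It also fails if it takes over 210 s, if anything falls off the work surface, if the arm or the gripper's body presses on something with over 40 N, if the wrist force passes 120 N, or if a joint passes its speed limit or range.

### The arm

A 7-joint arm with a two-finger parallel gripper is mounted at the origin on the work surface. World frame = base frame: x ahead of the robot, y to its left, z up, the work surface at z = 0. Lengths are in m, angles in rad, forces in N, time in s.
With the tool pointing down it reaches from about 0.35 to 0.9 m from the base axis. Payload 7.2 kg.
Tool frame: the origin (TCP) lies midway between the tips of the shut fingers; the grasp point (between the pads) lies 19 mm behind it (arm.tcp_to_grasp is the z of the grasp point in the tool frame, in m); z points along the fingers, y is the line along which they close (so a half turn about z gives the same grasp; the last joint's range is limited). The gripper opens to 88 mm and grips with 3 to 60 N. Pads are 20 mm wide; open, the fingers measure 115 mm over their backs; the gripper's body (75 mm by 178 mm) begins 61 mm behind the grasp point.
Start: joints at [-1.25, 0.411, -0.013, 1.596, 0.006, 1.134, -0.082], TCP at [0.237, 0.578, 0.223] pointing down, gripper open.
Joint ranges: [-2.95, 2.95], [-0.29, 1.99], [-1.47, 1.44], [0.14, 2.54], [-1.03, 4.17], [0.13, 1.85], [-2.86, 2.86]. Speed limits (rad/s): [2.39, 2.39, 3.01, 3.01, 3.14, 3.14, 3.14].

### API

Orientations are given as a unit quaternion [x, y, z, w].
In Python, from rig import arm gives the robot as it stands. The module is installed in compiled form; this text tells all that it offers.
- The arm moves only by the tool send_rows, never from a script. Its argument "rows" is text: rows parted by semicolons, each of 5 numbers parted by spaces: the shift along the tool's x, y, z each as a share of 0.02 m, from -1 to 1, then the turn about the tool's z as a share of 120 degrees, from -1 to 1, then the closure, from -1 (fully open) to 1 (shut). A call has exactly 10 rows; each row shifts and turns the commanded pose from where the row before left it, along the tool's axes as they then stand; what a row does not reach is not made up. A row lasts 1/12 s, in which the tool goes at most 41.7 mm and 7.16 degrees, less where a joint would pass 70% of its speed; a pose out of reach is approached as far as the arm can. A call with a number of a shift or a turn outside -1 to 1 is refused whole. A call with a gripper value outside its range is refused whole. The fingers move at their own pace and stop on an object; "squeeze" is the grip in N (left out, the last holds). Time passes only in rows, so rows that do not move let the fingers close, or fill a call up. It gives the time, the measured TCP pose, the force, the opening and the grip force at its end, in the units of the state.
- arm.sense(): the state, without advancing time (a new reading comes with each control period).
- arm.read_camera(name): name is "side" or "top" or "wrist"; returns the picture (400x640x3 uint8, red, green, blue); there is no depth.
- arm.camera_model(name): a dict with "intrinsics" (3x3 intrinsics, pixels), "dist_coeffs" ([k1, k2, p1, p2, k3] as OpenCV has them; the pictures are not rectified), "position" and "rotation" of the camera in the world. Camera axes: x right, y up, looking along -z (the intrinsics and any distortion apply to the point x, -y, -z); pixel columns grow to the right and rows downward; lengths in m; the calibration is good to about 2 mm. A picture is of the moment at which its call begins: read the wrist's pose just before it. camera_model takes no time and is no camera call; for the wrist camera it gives the pose at the moment of the call.
- arm.hand_in(): hands the job in; it is judged then, once.
The state is a dict: "time": time; "joint_positions": joint angles; "joint_velocities": joint speeds; "tau": joint torques, N m; "tcp_pos": TCP position; "ee_rot": TCP orientation; "contact_force": force on the tool from outside, world axes, zero at the start; "moment": the same for the moment, N m; "grip_width": finger opening in m; "grip_force": force on a finger pad.
Only numpy, scipy, OpenCV 4.12 (cv2) and the standard library are available. Lean on these libraries where they do the work, as an engineer would, in place of code of your own. Each camera call takes 0.05 s, during which the arm holds its last target. There are 200 camera calls.

## Working session

There is one attempt and no reset: what is moved stays moved. The work goes in short steps, Python scripts to look and compute and a tool call to move; the robot and the scene stay as the last step left them, time stands still between calls to the robot, and variables do not carry over. Pictures are saved under pics/ and viewed, at most 14 in all, crops included, and the job is handed in when it is done.

Besides the shell and the picture viewer there is one more tool, called in YAML: its name, and indented under it one key for each argument. send_rows: Moves the arm, as the interface text tells. Shift numbers are shares of 0.02 m and turn numbers shares of 120 degrees, none past 1 either way. Its arguments: {"type":"object","properties":{"rows":{"type":"string"},"squeeze":{"type":"number"}},"required":["rows"]}

```bash
ls; mkdir -p pics; python3 - <<'E'
from rig import arm
import cv2
s=arm.sense()
print({k:s[k] for k in('time','tcp_pos','ee_rot','grip_width','contact_force')}, arm.tcp_to_grasp)
for n in('top','side'):
    cv2.imwrite(f'pics/{n}0.png',arm.read_camera(n)[:,:,::-1])
    m=arm.camera_model(n); print(n,m)
E
```

```text
pics
{'time': 0.0, 'tcp_pos': array([0.23676325, 0.57788663, 0.22183355]), 'ee_rot': array([ 1.93135930e-01,  9.81171706e-01, -7.65627315e-04, -9.80445364e-05]), 'grip_width': 0.08790196533696021, 'contact_force': array([-0.21789227,  0.14396445, -0.18284452])} -0.0187
top {'intrinsics': array([[482.54173909,   0.        , 323.06509985],
       [  0.        , 482.54173909, 202.94286087],
       [  0.        ,   0.        ,   1.        ]]), 'dist_coeffs': array([-0.05820909,  0.        ,  0.        ,  0.        ,  0.        ]), 'position': array([ 0.37873067, -0.02612881,  1.39591973]), 'rotation': array([ 0.06085492, -0.05832696, -0.70066419,  0.70849441])}
side {'intrinsics': array([[398.49718743,   0.        , 316.1078773 ],
       [  0.        , 398.49718743, 201.2916429 ],
       [  0.        ,   0.        ,   1.        ]]), 'dist_coeffs': array([0.03205944, 0.        , 0.        , 0.        , 0.        ]), 'position': array([-0.0585244 , -0.89770842,  0.73245658]), 'rotation': array([ 0.46279872, -0.15360368, -0.2849417 ,  0.82524632])}
```

View pics/top0.png

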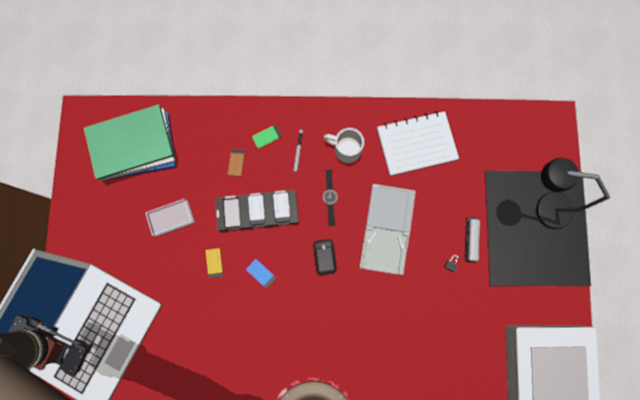

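View pics/side0.png

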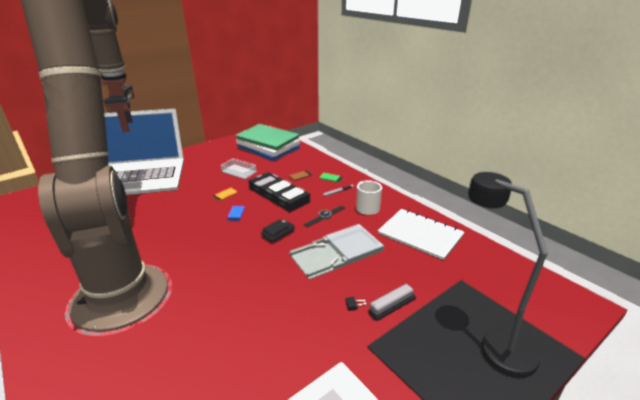

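Top view: dock at about (257,210) with white slabs in the bays, tray at about (388,228) with its open end at the bottom. I'll enlarge both.

```bash
cat > h.py <<'E'
import numpy as np, cv2
from scipy.spatial.transform import Rotation as R
from rig import arm
F=np.diag([1.,-1,-1])
def ray2z(m,uv,z):
    p=cv2.undistortPoints(np.array([[uv]],float),m['intrinsics'],m['dist_coeffs'])[0,0]
    d=R.from_quat(m['rotation']).as_matrix()@np.array([p[0],-p[1],-1])
    c=np.array(m['position']); return c+d*(z-c[2])/d[2]
def proj(m,P):
    Rm=R.from_quat(m['rotation']).as_matrix()
    q=(np.atleast_2d(P)-m['position'])@Rm@F
    return cv2.projectPoints(q,np.zeros(3),np.zeros(3),m['intrinsics'],m['dist_coeffs'])[0][:,0]
E
python3 - <<'E'
from h import *
im=cv2.imread('pics/top0.png')
c=cv2.resize(im[170:290,200:430],None,fx=3.4,fy=3.4,interpolation=cv2.INTER_CUBIC)
cv2.imwrite('pics/top0c.png',c)
E
```

```text
(no output)
```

View pics/top0c.png

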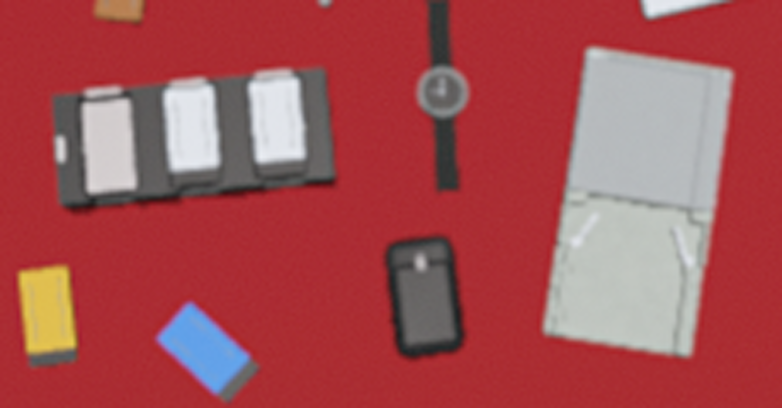

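```bash
python3 - <<'E'
from h import *
m=arm.camera_model('top')
f=lambda p,z:ray2z(m,(p[0]/3.4+200-.35,p[1]/3.4+170-.35),z)
for n,ps,z in(('dock',[(52,95),(325,68),(335,183),(64,205)],.037),('tray',[(588,47),(733,70),(691,356),(545,333)],.016),('drv',[(192,130),(278,123),(109,147)],.037),('mouse',[(425,300)],.03),('watch',[(440,0),(447,185)],.005)):
    P=np.array([f(p,z) for p in ps]);print(n,P[:,:2].round(4).tolist(),P[:,:2].mean(0))
    if len(ps)==4:
        for i in range(4):
            d=P[(i+1)%4]-P[i];print(np.linalg.norm(d).round(4),np.degrees(np.arctan2(d[1],d[0])).round(1))
E
```

```text
dock [[0.6224, 0.2908], [0.6481, 0.0604], [0.5504, 0.05], [0.5292, 0.2762]] [0.58751694 0.16934361]
0.2318 -83.7
0.0983 -173.9
0.2272 95.3
0.0944 8.9
tray [[0.6731, -0.1639], [0.6543, -0.2884], [0.4108, -0.2485], [0.4287, -0.1267]] [ 0.54174097 -0.20688591]
0.1259 -98.6
0.2468 170.7
0.1232 81.6
0.2472 -8.7
drv [[0.5938, 0.1711], [0.6006, 0.0989], [0.5786, 0.2405]] [0.59099465 0.17016127]
mouse [[0.4544, -0.0261]] [ 0.45436045 -0.02614811]
watch [[0.7158, -0.0364], [0.5537, -0.0439]] [ 0.63477704 -0.04013545]
```

send_rows:
  rows: "0 0 0 -0.0472 1;0 0 0 -0.0472 1;0 0 0 -0.0472 1;0 0 0 -0.0472 1;0 0 0 -0.0472 1;-0.7 -1 0 0 1;-0.7 -1 0 0 1;-0.7 -1 0 0 1;-0.7 -1 0 0 1;-0.7 -1 0 0 1"
  squeeze: 20

```text
time: 0.93
tcp_pos: [0.3176, 0.4851, 0.2222]
ee_rot: [-0.053, 0.999, -0.0, -0.0]
contact_force: [0.3, -0.1, -0.0]
grip_width: 0.0246
grip_force: 0.0
```

send_rows:
  rows: "-0.7 -1 0 0 1;-0.7 -1 0 0 1;-0.7 -1 0 0 1;-0.7 -1 0 0 1;-0.7 -1 0 0 1;-0.7 -1 0 0 1;-0.7 -1 0 0 1;-0.7 -1 0 0 1;-0.7 -1 0 0 1;-0.7 -1 0 0 1"

```text
time: 1.77
tcp_pos: [0.4778, 0.301, 0.2223]
ee_rot: [-0.053, 0.999, -0.0, -0.0]
contact_force: [-0.1, -0.3, 0.5]
grip_width: 0.0005
grip_force: 0.0
```

send_rows:
  rows: "-0.7 -1 0 0 1;-0.7 -1 0 0 1;-0.7 -1 0 0 1;-0.7 -1 0 0 1;-0.7 -1 0 0 1;-0.7 -1 0 0 1;-0.7 -1 0 0 1;0 0 0 0 1;0 0 0 0 1;0 0 0 0 1"

```text
time: 2.6
tcp_pos: [0.5889, 0.1739, 0.2222]
ee_rot: [-0.053, 0.999, 0.0, -0.001]
contact_force: [-0.6, -0.3, -0.7]
grip_width: 0.0002
grip_force: 0.0
```

```bash
cat >> h.py <<'E'
def snap(n,fn,crop=None,s=1):
    st=arm.sense();m=arm.camera_model(n);im=arm.read_camera(n)[:,:,::-1].copy()
    cv2.imwrite(f'pics/{fn}_raw.png',im)
    if crop: im=im[crop[1]:crop[3],crop[0]:crop[2]]
    if s!=1: im=cv2.resize(im,None,fx=s,fy=s,interpolation=cv2.INTER_CUBIC)
    cv2.imwrite(f'pics/{fn}.png',im)
    np.save(f'pics/{fn}.npy',m,allow_pickle=True)
    e=np.degrees(np.arctan2(*R.from_quat(st['ee_rot']).as_matrix()[[1,0],1]))
    print(st['time'],st['tcp_pos'].round(4),'tool y dir',e.round(2),'w',round(st['grip_width'],4),m['position'].round(3))
def load(fn): return np.load(f'pics/{fn}.npy',allow_pickle=True).item()
E
python3 -c "
from h import *
snap('wrist','w1')"
```

```text
2.6 [0.5889 0.1739 0.2222] tool y dir 96.07 w 0.0002 [0.506 0.165 0.384]
```

View pics/w1.png

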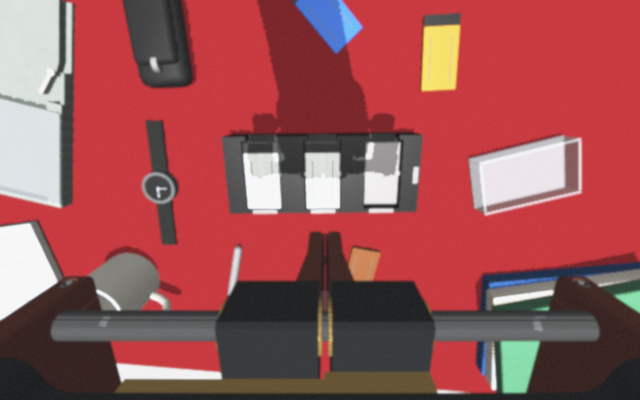

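```bash
python3 -c "
from h import *
im=cv2.imread('pics/w1_raw.png')[120:225,215:430]
cv2.imwrite('pics/w1c.png',cv2.resize(im,None,fx=3.6,fy=3.6,interpolation=cv2.INTER_CUBIC))"
```

```text
(no output)
```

View pics/w1c.png

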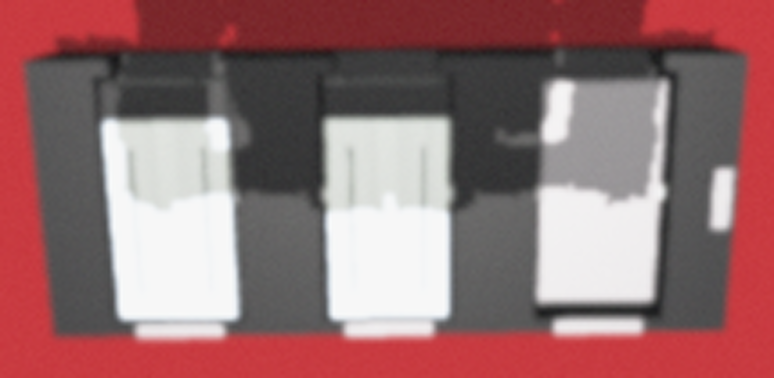

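```bash
python3 - <<'E'
from h import *
m=load('w1')
f=lambda p,z=.037:ray2z(m,(p[0]/3.6+215-.36,p[1]/3.6+120-.36),z)[:2]
c=np.array([f(p) for p in[(27,62),(745,55),(724,328),(55,335)]]);print(c.round(4).tolist(),c.mean(0),np.linalg.norm(np.roll(c,-1,0)-c,axis=1))
d=(c[1]-c[0])+(c[2]-c[3]);print('y-axis deg',np.degrees(np.arctan2(d[1],d[0])))
a=np.radians(6);X=np.array([np.cos(a),np.sin(a)]);Y=np.array([-X[1],X[0]])
for k in((118,320),(240,318),(328,319),(450,317)):
  q=f(k)-c.mean(0);print(k,(q@X).round(4),(q@Y).round(4))
d=f((450,317))-f((118,320));print(np.degrees(np.arctan2(d[1],d[0])))
E
```

```text
[[0.5543, 0.0517], [0.5278, 0.2796], [0.6198, 0.2912], [0.6467, 0.0616]] [0.58716896 0.17101519] [0.22943502 0.09272614 0.23118432 0.0929756 ]
y-axis deg 96.6498926372774
(118, 320) 0.0423 -0.0928
(240, 318) 0.0415 -0.0508
(328, 319) 0.0418 -0.0206
(450, 317) 0.0411 0.0214
96.59495987996402
```

send_rows:
  rows: "0.18 -0.02 0.98 -0.004 1;0.18 -0.02 0.98 0 1;0.18 -0.02 0.98 0 1;0.18 -0.02 0.98 0 1;0.18 -0.02 0.98 0 1;0.18 -0.02 0.98 0 1;0.18 -0.02 0.98 0 1;0.18 -0.02 0.98 0 1;0.18 0 0.98 0 1;0 0 0 0 1"

```text
time: 3.48
tcp_pos: [0.554, 0.1671, 0.0429]
ee_rot: [-0.058, 0.998, -0.001, -0.003]
contact_force: [-0.9, 0.6, 0.2]
grip_width: 0.0002
grip_force: 0.0
```

send_rows:
  rows: "0 0 0.2 0 1;0 0 0.2 0 1;0 0 0.2 0 1;0 0 0.15 0 1;0 0 0.15 0 1;0 0 0.15 0 1;0 0 0.15 0 1;0 0 0.14 0 1;0 0 0 0 1;0 0 0 0 1"

```text
time: 4.32
tcp_pos: [0.5581, 0.1671, 0.0235]
ee_rot: [-0.057, 0.998, 0.001, 0.001]
contact_force: [-17.0, -2.6, 42.2]
grip_width: 0.0004
grip_force: 22.0
```

send_rows:
  rows: "0 0 -0.5 0 1;0 0 -1 0 1;0 0 -1 0 1;0 0 -1 0 -0.3;-0.4 0 -1 0 -0.3;-0.55 0 -0.8 0 -0.3;-0.55 0 0 0 -0.3;-0.55 0 0 0 -0.3;-0.5 0 0 0 -0.3;0 0 0 0 -0.3"

```text
time: 5.15
tcp_pos: [0.6107, 0.1718, 0.1256]
ee_rot: [-0.056, 0.998, -0.0, 0.001]
contact_force: [-0.8, -0.5, -0.1]
grip_width: 0.0437
grip_force: 0.0
```

```bash
python3 -c "
from h import *
snap('wrist','w2',(160,100,480,330),2.4)"
```

```text
5.15 [0.6107 0.1718 0.1256] tool y dir 96.47 w 0.0437 [0.527 0.162 0.287]
```

View pics/w2.png

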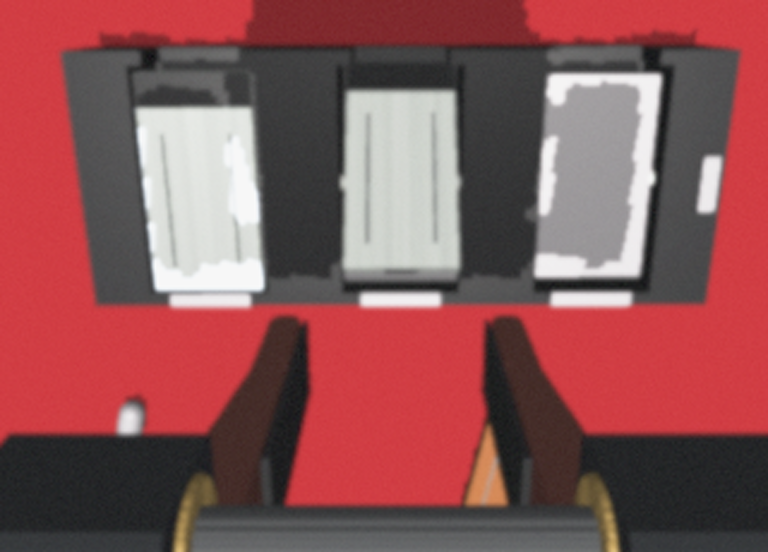

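```bash
python3 - <<'E'
from h import *
m=load('w2')
a=np.radians(6.5);X=np.array([np.cos(a),np.sin(a),0]);Y=np.array([-X[1],X[0],0]);C=np.array([.587,.1705,0]);Z=np.array([0,0,1.])
for t in(.4,.5,.6):
  c,s=np.cos(t),np.sin(t)
  for u in(.04,-.04):
    P=[C+X*(u*c-.0085*s)+Y*y+Z*(.0285+u*s+.0085*c) for y in(-.02,.02)]
    print(t,u,P[0][2].round(4),((proj(m,P)-[160,100])*2.4).round(0).tolist())
P=[C+X*x+Y*y+Z*.037 for x,y in((.047,-.116),(.047,.116),(-.047,.116))]
print(((proj(m,P)-[160,100])*2.4).round(0).tolist())
E
```

```text
0.4 0.04 0.0519 [[343.0, 285.0], [456.0, 285.0]]
0.4 -0.04 0.0208 [[344.0, 65.0], [454.0, 65.0]]
0.5 0.04 0.0551 [[342.0, 281.0], [457.0, 281.0]]
0.5 -0.04 0.0168 [[345.0, 67.0], [453.0, 67.0]]
0.6 0.04 0.0581 [[341.0, 277.0], [458.0, 277.0]]
0.6 -0.04 0.0129 [[346.0, 70.0], [452.0, 69.0]]
[[94.0, 303.0], [704.0, 303.0], [740.0, 48.0]]
```

send_rows:
  rows: "0.3 0.1 0.4 0 -0.3;0 0 0.8 0 -0.3;0 0 0.8 0 -0.3;0 0 0.8 0 -0.3;0 0 0.8 0 -0.3;0 0 0.4 0 -0.3;0 0 0.23 0 -0.3;0 0 0 0 -0.3;0 0 0 0 1;0 0 0 0 1"
  squeeze: 25

```text
time: 6.03
tcp_pos: [0.6027, 0.1737, 0.0417]
ee_rot: [-0.057, 0.998, 0.0, 0.001]
contact_force: [1.0, 0.7, 0.6]
grip_width: 0.0469
grip_force: 0.0
```

send_rows:
  rows: "0 0 0 0 1;0 0 0 0 1;0 0 0 0 1;0 0 0 0 1;0 0 0 0 1;0 0 -0.3 0 1;0 0 -0.5 0 1;0 0 -0.5 0 1;0 0 -0.5 0 1;0 0 0 0 1"

```text
time: 6.87
tcp_pos: [0.6034, 0.1746, 0.0798]
ee_rot: [-0.057, 0.998, 0.001, 0.002]
contact_force: [-0.1, 0.1, -0.7]
grip_width: 0.0395
grip_force: 25.0
```

send_rows:
  rows: "0 0 -0.3 -0.056 1;0 0 -0.5 -0.056 1;0 0 -0.5 -0.056 1;0 0 -0.5 -0.056 1;0 0 -0.4 -0.056 1;0 0 0 -0.056 1;0 0 0 -0.056 1;0 0 0 -0.056 1;0 0 0 -0.056 1;0 0 0 -0.056 1"

```text
time: 7.7
tcp_pos: [0.602, 0.1738, 0.1211]
ee_rot: [-0.602, 0.798, 0.0, 0.0]
contact_force: [0.3, -0.2, -1.1]
grip_width: 0.0398
grip_force: 25.0
```

send_rows:
  rows: "0 0 0 -0.056 1;0.4 0.1 0 0 1;0.8 0.2 0 0 1;0.9 0.2 0 0 1;0.9 0.2 0 0 1;0.9 0.2 0 0 1;0.9 0.2 0 0 1;0.9 0.2 0 0 1;0.9 0.2 0 0 1;0.9 0.2 0 0 1"

```text
time: 8.53
tcp_pos: [0.5429, 0.03, 0.121]
ee_rot: [-0.644, 0.765, -0.0, 0.0]
contact_force: [0.2, -0.0, -0.3]
grip_width: 0.0399
grip_force: 25.0
```

send_rows:
  rows: "0.9 0.2 0 0 1;0.9 0.2 0 0 1;0.9 0.2 0 0 1;0.9 0.2 0 0 1;0.9 0.2 0 0 1;0.9 0.2 0 0 1;0.9 0.2 0 0 1;0.9 0.2 0 0 1;0.9 0.2 0 0 1;0 0 0 0 1"

```text
time: 9.37
tcp_pos: [0.4789, -0.1279, 0.1204]
ee_rot: [-0.641, 0.767, 0.0, -0.001]
contact_force: [-0.7, -0.9, -1.1]
grip_width: 0.0395
grip_force: 25.0
```

```bash
python3 -c "
from h import *
snap('wrist','w3',(60,0,640,400),1.35)
snap('side','s3')"
```

```text
9.3667 [ 0.4789 -0.1279  0.1204] tool y dir 169.8 w 0.0395 [ 0.464 -0.21   0.283]
9.4167 [ 0.4799 -0.1255  0.1206] tool y dir 169.93 w 0.0398 [-0.059 -0.898  0.732]
```

View pics/w3.png

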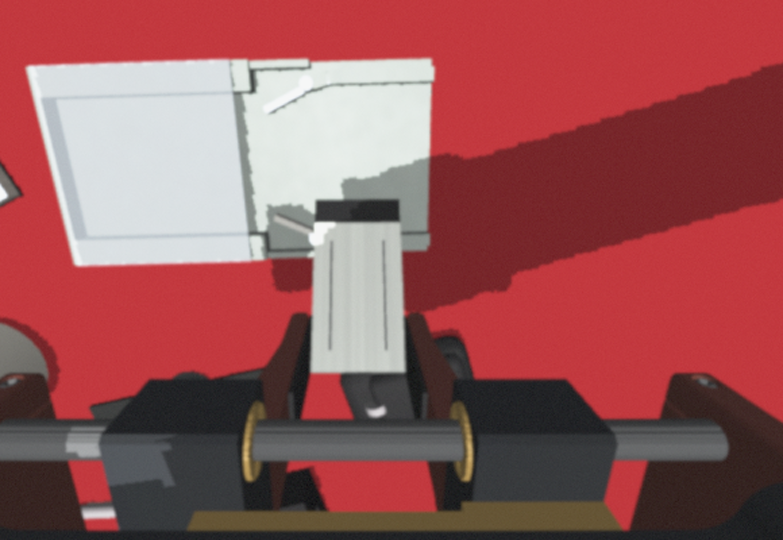

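```bash
python3 - <<'E'
from h import *
m=load('w3')
f=lambda p,z:ray2z(m,(p[0]/1.35+60-.2,p[1]/1.35-.2),z)[:2]
A,B=f((433,59),.014),f((430,247),.014)
c,d=f((27,67),.018),f((77,266),.018)
print('near',A,B,np.linalg.norm(A-B),'far',c,d,np.linalg.norm(c-d),'len',np.linalg.norm(A-c),np.linalg.norm(B-d))
ax=(c+d)/2-(A+B)/2;yaw=np.arctan2(ax[1],ax[0]);print('yaw',np.degrees(yaw),'yaxis',np.degrees(np.arctan2(*(B-A)[::-1])))
t=[f(p,.011) for p in((266,108),(275,217))];print('tips',t,np.linalg.norm(t[0]-t[1]))
for Y in(yaw,):
  X=np.array([np.cos(Y),np.sin(Y)]);O=(A+B)/2+.05*X;print('O near',O,'O tips',sum(t)/2-.056*X)
  r=[f(p,.021) for p in((252,92),(268,234))];print([((q-O)@X).round(3) for q in r])
E
```

```text
near [ 0.41050816 -0.24820485] [ 0.42682269 -0.13202663] 0.11731812982946357 far [ 0.6511664  -0.28664416] [ 0.66929997 -0.16298773] 0.12497895114147874 len 0.24370877227322402 0.24444594420507823
yaw -8.174383700911413 yaxis 82.00641066637618
tips [array([ 0.51708776, -0.23949905]), array([ 0.52796189, -0.17091946])] 0.06943635166311857
O near [ 0.46815742 -0.19722506] O tips [ 0.46709379 -0.19724681]
[np.float64(0.06), np.float64(0.059)]
```

```bash
python3 - <<'E'
from h import *
im=cv2.imread('pics/s3_raw.png')[150:300,240:430]
cv2.imwrite('pics/s3c.png',cv2.resize(im,None,fx=4,fy=4,interpolation=cv2.INTER_CUBIC))
E
```

```text
(no output)
```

View pics/s3c.png

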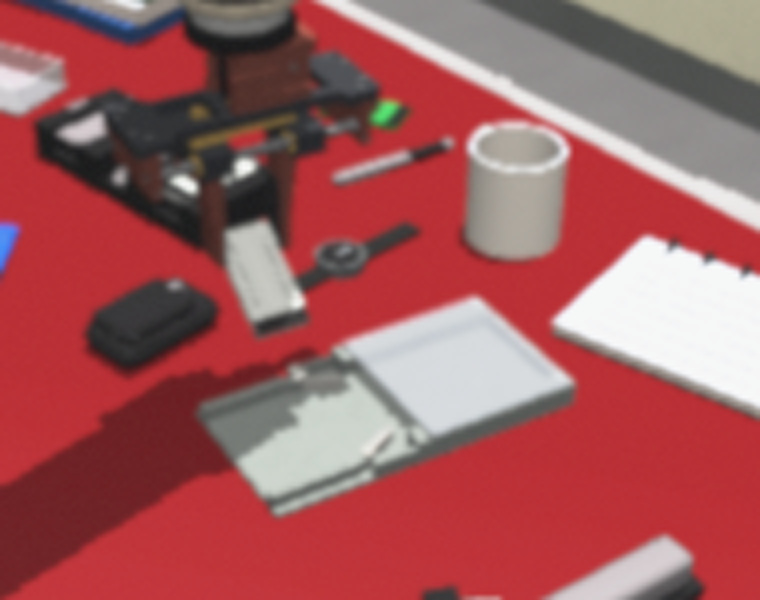

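send_rows:
  rows: "0 0 0 -0.0156 1;0.5 0.1 0 0 1;0.5 0.1 0 0 1;0.5 0.1 0.3 0 1;0.5 0.08 0.5 0 1;0.33 0 0.7 0 1;0 0 0.8 0 1;0 0 0.7 0 1;0 0 0.4 0 1;0 0 0 0 1"

```text
time: 10.3
tcp_pos: [0.4667, -0.1665, 0.0511]
ee_rot: [-0.659, 0.753, 0.001, -0.001]
contact_force: [0.6, -0.1, -1.1]
grip_width: 0.0399
grip_force: 25.0
```

send_rows:
  rows: "0 0 0.2 0 1;0 0 0.2 0 1;0 0 0.2 0 1;0 0 0.2 0 1;0 0 0.2 0 1;0 0 0.1 0 1;0 0 0.1 0 1;0 0 0.1 0 1;0 0 0.1 0 1;0 0 0 0 1"
  squeeze: 8

```text
time: 11.13
tcp_pos: [0.4675, -0.1678, 0.0245]
ee_rot: [-0.658, 0.753, 0.0, -0.0]
contact_force: [1.0, 1.1, 0.0]
grip_width: 0.0397
grip_force: 8.0
```

send_rows:
  rows: "0 0 0.12 0 1;0 0 0.12 0 1;0 0 0.12 0 1;0 0 0.12 0 1;0 0 0.12 0 1;0 0 0.1 0 1;0 0 0.1 0 1;0 0 0.05 0 1;0 0 0 0 1;0 0 0 0 1"

```text
time: 11.97
tcp_pos: [0.4675, -0.1678, 0.0077]
ee_rot: [-0.658, 0.753, 0.0, -0.0]
contact_force: [-0.2, 0.8, -0.1]
grip_width: 0.0399
grip_force: 8.0
```

```bash
python3 -c "
from h import *
snap('side','s4',(280,190,400,290),6)"
```

```text
11.9667 [ 0.4675 -0.1678  0.0077] tool y dir 172.31 w 0.0399 [-0.059 -0.898  0.732]
```

View pics/s4.png

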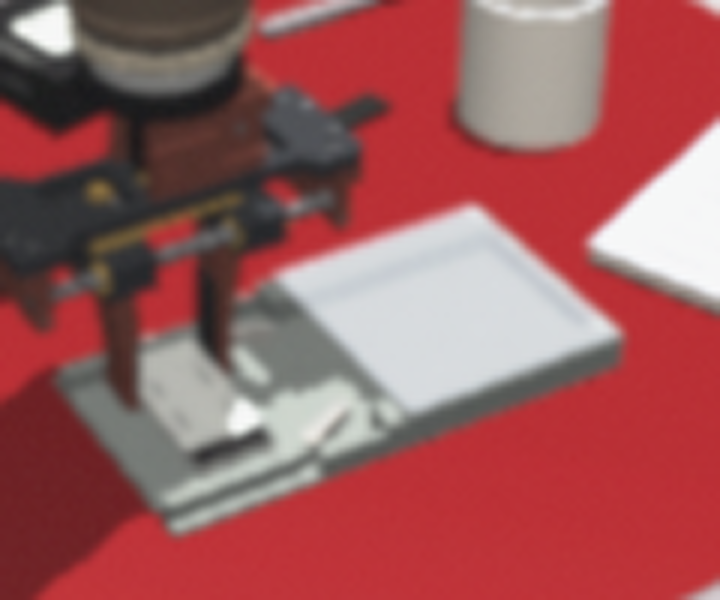

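send_rows:
  rows: "0.07 0 0 0 1;0.07 0 0 0 1;0 0 0 0 -0.07;0 0 0 0 -0.07;0 0 0 0 -0.07;0 0 -0.2 0 -0.07;0 0 -0.5 0 -0.07;0 0 -0.7 0 -0.07;0 0 -0.8 0 -0.07;0 0 -0.8 0.057 -0.07"

```text
time: 12.85
tcp_pos: [0.4671, -0.1702, 0.069]
ee_rot: [-0.613, 0.79, 0.0, 0.0]
contact_force: [-0.1, -0.2, 0.4]
grip_width: 0.0466
grip_force: 0.0
```

send_rows:
  rows: "0 0 0 0.058 0.55;0 0 0 0.058 0.55;0 0 0 0.058 0.55;0 0 0 0.058 0.55;0 0 0 0.058 0.55;0 0 0 0.058 0.55;0 0 0 0.058 0.55;0 0 0 0.058 0.55;0 0 0 0.058 0.55;0 0 0 0.058 0.55"

```text
time: 13.68
tcp_pos: [0.4675, -0.1702, 0.0688]
ee_rot: [-0.048, 0.999, 0.0, 0.0]
contact_force: [0.1, 0.1, -0.4]
grip_width: 0.0203
grip_force: 0.0
```

send_rows:
  rows: "0 0 0 0.058 0.55;0 0 0 0.058 0.55;0 0 0 0 0.55;0.5 -0.4 0 0 0.55;0.5 -0.4 0 0 0.55;0.5 -0.4 0 0 0.55;0.5 -0.1 0 0 0.55;0.2 0 0 0 0.55;0 0 0 0 0.55;0 0 0 0 0.55"

```text
time: 14.52
tcp_pos: [0.42, -0.1901, 0.068]
ee_rot: [0.07, 0.998, -0.0, 0.0]
contact_force: [0.5, 0.0, 0.2]
grip_width: 0.0197
grip_force: 0.0
```

```bash
cat >> h.py <<'E'
def tr(p,O=(.468,-.197),yaw=-8.2):
    a=np.radians(yaw);q=np.array(p[:2])-O;return (q@[np.cos(a),np.sin(a)]).round(4),(q@[-np.sin(a),np.cos(a)]).round(4)
E
python3 -c "
from h import *
snap('wrist','w5')
print(tr(arm.sense()['tcp_pos']))"
```

```text
14.5167 [ 0.42   -0.1901  0.068 ] tool y dir 81.96 w 0.0197 [ 0.337 -0.179  0.23 ]
(np.float64(-0.0481), np.float64(0.0002))
```

View pics/w5.png

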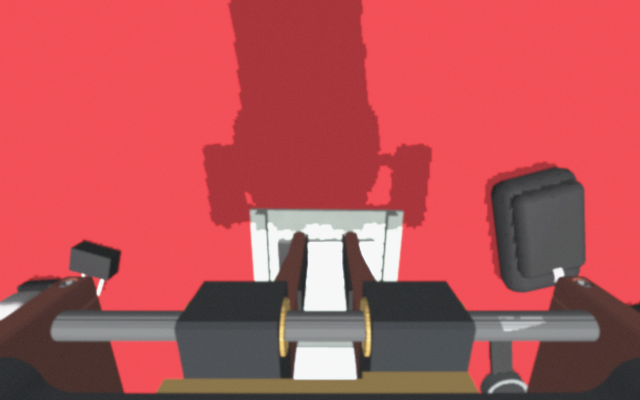

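```bash
python3 -c "
from h import *
m=load('w5')
for p in((310,240),(370,241),(280,241),(373,242)):print(tr(ray2z(m,p,.011)))
for p in((250,210),(403,210)):print(tr(ray2z(m,p,.014)))"
```

```text
(np.float64(-0.0267), np.float64(-0.012))
(np.float64(-0.0259), np.float64(0.0366))
(np.float64(-0.0258), np.float64(-0.0364))
(np.float64(-0.0251), np.float64(0.0391))
(np.float64(-0.0535), np.float64(-0.0579))
(np.float64(-0.0538), np.float64(0.0603))
```

send_rows:
  rows: "0 0 0.6 0 0.55;0 0 0.8 0 0.55;0 0 0.8 0 0.55;0 0 0.5 0 0.55;0 0 0.2 0 0.55;0 0 0.1 0 0.55;-0.3 0 0 0 0.55;-0.4 0 0 0 0.55;-0.4 0 0 0 0.55;-0.4 0 0 0 0.55"

```text
time: 15.4
tcp_pos: [0.4513, -0.1946, 0.0085]
ee_rot: [0.07, 0.998, -0.0, 0.001]
contact_force: [-1.5, -0.7, 1.6]
grip_width: 0.0197
grip_force: 0.4
```

send_rows:
  rows: "-0.35 0 0 0 0.55;-0.35 0 0 0 0.55;-0.35 0 0 0 0.55;-0.35 0 0 0 0.55;-0.35 0 0 0 0.55;-0.35 0 0 0 0.55;-0.35 0 0 0 0.55;-0.3 0 0 0 0.55;0 0 0 0 0.55;0 0 0 0 0.55"

```text
time: 16.23
tcp_pos: [0.5055, -0.202, 0.008]
ee_rot: [0.07, 0.998, 0.0, 0.001]
contact_force: [0.1, 0.2, -0.5]
grip_width: 0.0194
grip_force: 0.0
```

```bash
python3 -c "
from h import *
s=arm.sense();print(s['tcp_pos'],tr(s['tcp_pos']),s['contact_force'])"
```

```text
[ 0.5055039  -0.20197665  0.00802162] (np.float64(0.0378), np.float64(0.0004)) [ 0.14927663  0.21764437 -0.49136087]
```

send_rows:
  rows: "-0.15 0 0 0 0.55;-0.15 0 0 0 0.55;-0.15 0 0 0 0.55;-0.15 0 0 0 0.55;-0.1 0 0 0 0.55;0 0 0 0 0.55;0 0 0 0 0.55;0.3 0 0 0 0.55;0.6 0 0 0 0.55;0 0 0 0 0.55"

```text
time: 17.07
tcp_pos: [0.4978, -0.2012, 0.0076]
ee_rot: [0.07, 0.998, 0.0, -0.001]
contact_force: [-0.5, 0.5, -1.0]
grip_width: 0.0191
grip_force: 0.0
```

```bash
python3 -c "
from h import *
s=arm.sense();print(s['tcp_pos'],tr(s['tcp_pos']),s['contact_force'])
snap('top','t6',(310,175,430,285),5)"
```

```text
[ 0.49776219 -0.20121761  0.00755526] (np.float64(0.0301), np.float64(0.0001)) [-0.4916157   0.52068915 -1.0253375 ]
17.0667 [ 0.4978 -0.2012  0.0076] tool y dir 81.94 w 0.0191 [ 0.379 -0.026  1.396]
```

View pics/t6.png

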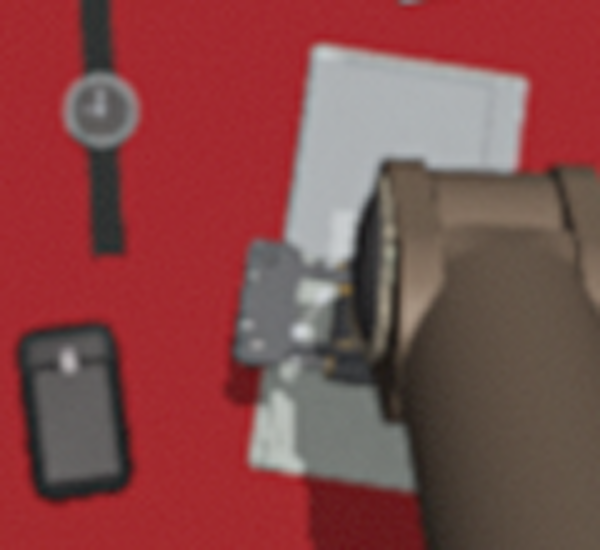

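send_rows:
  rows: "0 0 -0.5 0 0.55;0 0 -1 0 0.55;0 0 -1 0 1;0 0 -1 0 1;0 0 -1 0 1;0 0 -0.6 -0.04 1;0 0 0 -0.04 1;0 0 0 -0.041 1;-0.2 0.5 0 0 1;-0.3 0.9 0 0 1"

```text
time: 17.95
tcp_pos: [0.5072, -0.1739, 0.1105]
ee_rot: [-0.053, 0.999, -0.0, 0.0]
contact_force: [-0.1, 0.2, -0.1]
grip_width: 0.0005
grip_force: 0.0
```

send_rows:
  rows: "-0.3 0.9 0 0 1;-0.3 0.9 0 0 1;-0.3 0.9 0 0 1;-0.3 0.9 0 0 1;-0.3 0.9 0 0 1;-0.3 0.9 0 0 1;-0.3 0.9 0 0 1;-0.3 0.9 0 0 1;-0.3 0.9 0 0 1;-0.3 0.9 0 0 1"

```text
time: 18.78
tcp_pos: [0.5466, 0.0153, 0.1103]
ee_rot: [-0.055, 0.998, 0.0, 0.0]
contact_force: [0.6, -0.0, 0.6]
grip_width: 0.0006
grip_force: 0.0
```

send_rows:
  rows: "-0.35 0.9 0 0 1;-0.35 0.9 0 0 1;-0.35 0.9 0 0 1;-0.3 0.25 0 0 1;0 0 0 0 1;0 0 0 0 1;0 0 0 0 1;0 0 0 0 1;0 0 0 0 1;0 0 0 0 1"

```text
time: 19.62
tcp_pos: [0.5664, 0.0739, 0.1099]
ee_rot: [-0.056, 0.998, -0.0, -0.0]
contact_force: [-0.7, -0.7, 0.3]
grip_width: 0.0005
grip_force: 0.0
```

```bash
cat >> h.py <<'E'
def dk(p): return tr(p,(.587,.1705),6.5)
E
python3 -c "
from h import *
s=arm.sense();print(dk(s['tcp_pos']))
snap('top','t7',(190,175,440,285),3)"
```

```text
(np.float64(-0.0314), np.float64(-0.0936))
19.6167 [0.5664 0.0739 0.1099] tool y dir 96.39 w 0.0005 [ 0.379 -0.026  1.396]
```

View pics/t7.png

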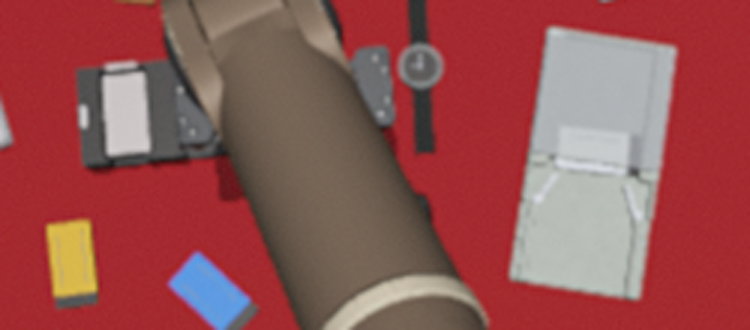

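send_rows:
  rows: "-0.07 0.5 0 0 1;0 0.58 0 0 1;0 0 0.6 0 1;0 0 0.8 0 1;0 0 0.8 0 1;0 0 0.6 0 1;0 0 0.4 0 1;0 0 0.2 0 1;0 0 0 0 1;0 0 0 0 1"

```text
time: 20.5
tcp_pos: [0.5656, 0.0967, 0.042]
ee_rot: [-0.057, 0.998, 0.0, 0.0]
contact_force: [0.5, -0.2, 0.1]
grip_width: 0.0007
grip_force: 0.0
```

send_rows:
  rows: "0 0 0.15 0 1;0 0 0.15 0 1;0 0 0.15 0 1;0 0 0.15 0 1;0 0 0.12 0 1;0 0 0.12 0 1;0 0 0.1 0 1;0 0 0.1 0 1;0 0 0 0 1;0 0 0 0 1"

```text
time: 21.33
tcp_pos: [0.5654, 0.0965, 0.0235]
ee_rot: [-0.057, 0.998, -0.001, 0.0]
contact_force: [-12.1, -3.1, 29.8]
grip_width: 0.0005
grip_force: 15.7
```

send_rows:
  rows: "0 0 -0.5 0 1;0 0 -1 0 1;0 0 -1 0 1;-0.2 0 -0.7 0 -0.3;-0.6 0 0 0 -0.3;-0.7 0 0 0 -0.3;-0.6 0 0 0 -0.3;-0.3 0 0 0 -0.3;0 0 0 0 -0.3;0 0 0 0 -0.3"

```text
time: 22.17
tcp_pos: [0.6129, 0.1019, 0.0846]
ee_rot: [-0.056, 0.998, 0.0, -0.0]
contact_force: [-0.8, -0.3, 0.3]
grip_width: 0.0438
grip_force: 0.0
```

```bash
python3 - <<'E'
from h import *
snap('wrist','w8')
m=load('w8');print(dk(arm.sense()['tcp_pos']))
a=np.radians(6.5);X=np.array([np.cos(a),np.sin(a),0]);Y=np.array([-X[1],X[0],0]);C=np.array([.587,.1705,0])-.072*Y;Z=np.array([0,0,1.])
im=cv2.imread('pics/w8_raw.png');t=.6;c,s=np.cos(t),np.sin(t)
P=[C+X*((u-.002)*c-.0085*s)+Y*y+Z*(.0285+(u-.002)*s+.0085*c) for u,y in((.04,-.02),(.04,.02),(-.04,.02),(-.04,-.02))]
for p in proj(m,P): cv2.circle(im,tuple(int(v) for v in p.round()),2,(0,0,255),1)
cv2.imwrite('pics/w8.png',im[60:400,120:600])
E
```

```text
22.1667 [0.6129 0.1019 0.0846] tool y dir 96.48 w 0.0438 [0.53  0.092 0.247]
(np.float64(0.0177), np.float64(-0.0711))
```

View pics/w8.png

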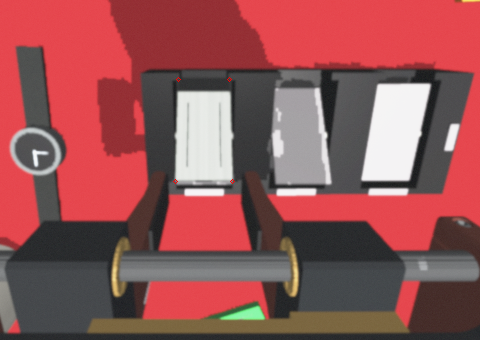

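send_rows:
  rows: "0 0 0.6 0 -0.3;0 0 0.7 0 -0.3;0 0 0.5 0 -0.3;0 0 0.3 0 -0.3;0 0 0.1 0 -0.3;0 0 0 0 -0.3;0 0 0 0 1;0 0 0 0 1;0 0 0 0 1;0 0 0 0 1"
  squeeze: 25

```text
time: 23.05
tcp_pos: [0.6137, 0.1014, 0.0416]
ee_rot: [-0.056, 0.998, -0.0, 0.001]
contact_force: [0.7, -2.2, 1.0]
grip_width: 0.0394
grip_force: 25.0
```

send_rows:
  rows: "0 0 0 0 1;0 0 0 0 1;0 0 0 0 1;0 0 -0.3 0 1;0 0 -0.5 0 1;0 0 -0.6 0 1;0 0 -0.8 0 1;0 0 -0.8 0 1;0 0 -0.8 0 1;0 0 -0.2 0 1"

```text
time: 23.88
tcp_pos: [0.6144, 0.1031, 0.1249]
ee_rot: [-0.057, 0.998, 0.001, 0.002]
contact_force: [0.7, 1.3, -0.9]
grip_width: 0.0396
grip_force: 25.0
```

```bash
python3 -c "
from h import *
s=arm.sense();print(s['tcp_pos'],dk(s['tcp_pos']),s['grip_width'],s['grip_force'])"
```

```text
[0.61441214 0.10305236 0.12494452] (np.float64(0.0196), np.float64(-0.0701)) 0.03960215802522131 24.989124834537506
```

send_rows:
  rows: "0 0 0 -0.057 1;0 0 0 -0.057 1;0 0 0 -0.057 1;0 0 0 -0.057 1;0 0 0 -0.057 1;0 0 0 -0.057 1;0 0 0 -0.057 1;0 0 0 -0.057 1;0 0 0 -0.057 1;0 0 0 -0.057 1"

```text
time: 24.72
tcp_pos: [0.6129, 0.1021, 0.1213]
ee_rot: [-0.61, 0.792, 0.0, -0.0]
contact_force: [0.2, -0.1, -0.3]
grip_width: 0.0397
grip_force: 25.0
```

send_rows:
  rows: "0 0 0 -0.057 1;0.4 0.15 0 0 1;0.9 0.33 0 0 1;0.9 0.33 0 0 1;0.9 0.33 0 0 1;0.9 0.33 0 0 1;0.9 0.33 0 0 1;0.9 0.33 0 0 1;0.9 0.33 0 0 1;0.9 0.33 0 0 1"

```text
time: 25.55
tcp_pos: [0.535, -0.0417, 0.1212]
ee_rot: [-0.652, 0.758, -0.0, -0.0]
contact_force: [0.6, -0.0, -0.4]
grip_width: 0.0398
grip_force: 25.0
```

send_rows:
  rows: "0.9 0.33 0 0 1;0.9 0.33 0 0 1;0.9 0.33 0 0 1;0.9 0.33 0 0 1;0.9 0.33 0 0 1;0.9 0.33 0 0 1;0.9 0.33 0 0 1;0.5 0.2 0 0 1;0 0 0 0 1;0 0 0 0 1"

```text
time: 26.38
tcp_pos: [0.4662, -0.1683, 0.1211]
ee_rot: [-0.653, 0.758, 0.0, 0.0]
contact_force: [-0.2, 0.6, -1.2]
grip_width: 0.0397
grip_force: 25.0
```

```bash
python3 -c "
from h import *
s=arm.sense();print(s['tcp_pos'],tr(s['tcp_pos']),s['grip_width'],s['grip_force'])
snap('wrist','w9')"
```

```text
[ 0.4662403  -0.16827735  0.12112154] (np.float64(-0.0058), np.float64(0.0282)) 0.039665954720362474 24.989106953144073
26.3833 [ 0.4662 -0.1683  0.1211] tool y dir 171.46 w 0.0397 [ 0.453 -0.251  0.283]
```

```bash
python3 -c "
from h import *
for n in('w3','w9'):
  g=cv2.cvtColor(cv2.imread(f'pics/{n}_raw.png'),cv2.COLOR_BGR2GRAY)
  print(n,g[130:300:4,310:340].mean(1).round().astype(int).tolist())"
```

```text
w3 [222, 157, 152, 154, 147, 50, 47, 45, 46, 189, 197, 197, 197, 197, 197, 197, 198, 197, 198, 197, 198, 198, 198, 199, 199, 199, 199, 200, 200, 201, 201, 202, 202, 203, 203, 204, 190, 58, 59, 65, 67, 68, 72]
w9 [166, 155, 157, 149, 54, 49, 47, 47, 203, 204, 198, 195, 196, 196, 196, 196, 196, 196, 196, 196, 196, 197, 197, 197, 197, 198, 198, 198, 199, 199, 200, 200, 201, 201, 202, 194, 99, 98, 98, 98, 93, 72, 45]
```

send_rows:
  rows: "0.05 0 0.5 -0.003 1;0 0 0.8 0 1;0 0 0.8 0 1;0 0 0.7 0 1;0 0 0.4 0 1;0 0 0.2 0 1;0 0 0 0 1;0 0 0 0 1;0 0 0 0 1;0 0 0 0 1"

```text
time: 27.27
tcp_pos: [0.4671, -0.1689, 0.0537]
ee_rot: [-0.657, 0.754, -0.001, 0.0]
contact_force: [0.6, 0.0, -0.8]
grip_width: 0.0398
grip_force: 25.0
```

Same hold as before. Now lower it softly.

send_rows:
  rows: "0 0 0.2 0 1;0 0 0.2 0 1;0 0 0.2 0 1;0 0 0.2 0 1;0 0 0.2 0 1;0 0 0.15 0 1;0 0 0.15 0 1;0 0 0.1 0 1;0 0 0.1 0 1;0 0 0 0 1"
  squeeze: 8

```text
time: 28.1
tcp_pos: [0.4665, -0.1689, 0.0227]
ee_rot: [-0.657, 0.754, 0.0, -0.0]
contact_force: [0.0, 1.1, 0.3]
grip_width: 0.0399
grip_force: 8.0
```

send_rows:
  rows: "0 0 0.12 0 1;0 0 0.12 0 1;0 0 0.12 0 1;0 0 0.12 0 1;0 0 0.12 0 1;0 0 0.1 0 1;0 0 0.1 0 1;0 0 0 0 1;0 0 0 0 1;0 0 0 0 1"

```text
time: 28.93
tcp_pos: [0.4664, -0.169, 0.0069]
ee_rot: [-0.656, 0.754, 0.0, -0.0]
contact_force: [-0.6, 0.4, -1.0]
grip_width: 0.0402
grip_force: 8.0
```

```bash
python3 -c "
from h import *
s=arm.sense();print(s['tcp_pos'],tr(s['tcp_pos']),s['grip_width'],s['grip_force'])"
```

```text
[ 0.46641772 -0.16903244  0.00693979] (np.float64(-0.0056), np.float64(0.0275)) 0.0401780459056858 7.999964207410812
```

send_rows:
  rows: "0 0 0 0 1;0 0 0 0 -0.07;0 0 0 0 -0.07;0 0 0 0 -0.07;0 0 0 0 -0.07;0 0 -0.2 0 -0.07;0 0 -0.5 0 -0.07;0 0 -0.7 0 -0.07;0 0 -0.8 0 -0.07;0 0 -0.8 0.056 -0.07"

```text
time: 29.77
tcp_pos: [0.4665, -0.1686, 0.0682]
ee_rot: [-0.612, 0.791, 0.0, 0.0]
contact_force: [0.6, 0.4, -0.6]
grip_width: 0.0466
grip_force: 0.0
```

send_rows:
  rows: "0 0 0 0.058 0.55;0 0 0 0.058 0.55;0 0 0 0.058 0.55;0 0 0 0.058 0.55;0 0 0 0.058 0.55;0 0 0 0.058 0.55;0 0 0 0.058 0.55;0 0 0 0.058 0.55;0 0 0 0.058 0.55;0 0 0 0.058 0.55"

```text
time: 30.6
tcp_pos: [0.4669, -0.1686, 0.068]
ee_rot: [-0.047, 0.999, 0.0, 0.0]
contact_force: [-0.6, -0.7, 0.1]
grip_width: 0.0197
grip_force: 0.0
```

send_rows:
  rows: "0 0 0 0.058 0.55;0 0 0 0.058 0.55;0 0 0 0 0.55;0.5 -0.4 0 0 0.55;0.5 -0.4 0 0 0.55;0.5 -0.4 0 0 0.55;0.5 -0.15 0 0 0.55;0.2 0 0 0 0.55;0 0 0 0 0.55;0 0 0 0 0.55"

```text
time: 31.43
tcp_pos: [0.4192, -0.1894, 0.0672]
ee_rot: [0.071, 0.997, 0.0, 0.0]
contact_force: [0.4, -0.8, -0.2]
grip_width: 0.0198
grip_force: 0.0
```

```bash
python3 -c "
from h import *
snap('wrist','w10')
print(tr(arm.sense()['tcp_pos']))
for n in('w5','w10'):
  g=cv2.cvtColor(cv2.imread(f'pics/{n}_raw.png'),cv2.COLOR_BGR2GRAY).astype(int)
  for c in(325,283,365): print(n,c,g[205:275:3,c].tolist())
  print(n,'row250',g[250,260:400:4].tolist())"
```

```text
31.4333 [ 0.4192 -0.1894  0.0672] tool y dir 81.83 w 0.0198 [ 0.336 -0.178  0.229]
(np.float64(-0.049), np.float64(0.0007))
w5 325 [90, 98, 171, 195, 196, 198, 205, 247, 247, 247, 247, 237, 197, 247, 247, 247, 247, 247, 247, 247, 247, 247, 247, 247]
w5 283 [88, 101, 184, 197, 198, 196, 197, 197, 211, 247, 247, 211, 145, 104, 101, 102, 100, 99, 94, 76, 69, 69, 68, 69]
w5 365 [91, 92, 167, 193, 193, 195, 218, 247, 247, 247, 247, 227, 205, 247, 247, 247, 247, 247, 247, 149, 72, 68, 66, 70]
w5 row250 [247, 247, 177, 247, 245, 104, 103, 93, 69, 69, 67, 50, 228, 247, 247, 247, 247, 247, 247, 247, 247, 48, 67, 70, 67, 177, 247, 247, 247, 247, 247, 153, 247, 247, 247]
w10 325 [89, 87, 128, 194, 195, 196, 228, 247, 247, 247, 247, 220, 171, 247, 247, 247, 247, 247, 247, 247, 247, 247, 247, 247]
w10 283 [90, 90, 139, 197, 196, 197, 199, 197, 197, 244, 247, 245, 151, 111, 102, 103, 101, 99, 94, 78, 69, 69, 67, 65]
w10 365 [90, 89, 121, 194, 194, 194, 193, 221, 247, 247, 247, 245, 187, 247, 247, 247, 247, 247, 247, 149, 71, 67, 69, 67]
w10 row250 [247, 247, 223, 247, 189, 102, 104, 92, 68, 71, 69, 50, 228, 247, 247, 247, 247, 247, 247, 247, 247, 46, 69, 68, 66, 180, 247, 247, 247, 247, 247, 166, 247, 247, 247]
```

Practically identical to the first drive's placement, so I'll push it the same way.

send_rows:
  rows: "0 0 0.6 0 0.55;0 0 0.8 0 0.55;0 0 0.8 0 0.55;0 0 0.5 0 0.55;0 0 0.2 0 0.55;0 0 0.05 0 0.55;-0.3 -0.02 0 0 0.55;-0.4 0 0 0 0.55;-0.4 0 0 0 0.55;-0.4 0 0 0 0.55"

```text
time: 32.32
tcp_pos: [0.4503, -0.1944, 0.0087]
ee_rot: [0.071, 0.997, -0.0, 0.001]
contact_force: [-2.0, 0.1, 1.1]
grip_width: 0.0198
grip_force: 0.6
```

send_rows:
  rows: "-0.35 0 0 0 0.55;-0.35 0 0 0 0.55;-0.35 0 0 0 0.55;-0.35 0 0 0 0.55;-0.35 0 0 0 0.55;-0.35 0 0 0 0.55;-0.35 0 0 0 0.55;-0.3 0 0 0 0.55;0 0 0 0 0.55;0 0 0 0 0.55"

```text
time: 33.15
tcp_pos: [0.5047, -0.2018, 0.0082]
ee_rot: [0.071, 0.997, 0.0, 0.001]
contact_force: [-0.0, 0.0, 0.3]
grip_width: 0.0197
grip_force: 0.0
```

send_rows:
  rows: "-0.15 0 0 0 0.55;-0.15 0 0 0 0.55;-0.15 0 0 0 0.55;-0.15 0 0 0 0.55;-0.15 0 0 0 0.55;-0.05 0 0 0 0.55;-0.05 0 0 0 0.55;0 0 0 0 0.55;0 0 0 0 0.55;0 0 0 0 0.55"

```text
time: 33.98
tcp_pos: [0.5205, -0.2042, 0.0082]
ee_rot: [0.071, 0.997, -0.0, 0.0]
contact_force: [0.2, 0.7, 0.8]
grip_width: 0.0197
grip_force: 0.0
```

```bash
python3 -c "
from h import *
s=arm.sense();print(s['tcp_pos'],tr(s['tcp_pos']),s['contact_force'])"
```

```text
[ 0.52048894 -0.20421165  0.00818559] (np.float64(0.053), np.float64(0.0003)) [0.21767692 0.68880927 0.81578118]
```

send_rows:
  rows: "0.5 0 0 0 0.55;0.3 0 -0.3 0 0.55;0 0 -1 0 0.55;0 0 -1 0 1;0 0 -1 0 1;0 0 -1 -0.04 1;0 0 -0.6 -0.04 1;0 0 0 -0.042 1;-0.2 0.5 0 0 1;-0.45 0.9 0 0 1"

```text
time: 34.82
tcp_pos: [0.5125, -0.1744, 0.1061]
ee_rot: [-0.053, 0.999, -0.001, -0.0]
contact_force: [0.0, 0.3, -0.1]
grip_width: 0.0004
grip_force: 0.0
```

send_rows:
  rows: "-0.45 0.9 0 0 1;-0.45 0.9 0 0 1;-0.45 0.9 0 0 1;-0.45 0.9 0 0 1;-0.45 0.9 0 0 1;-0.45 0.9 0 0 1;-0.45 0.9 0 0 1;-0.45 0.9 0 0 1;-0.45 0.9 0 0 1;-0.45 0.9 0 0 1"

```text
time: 35.65
tcp_pos: [0.5823, 0.0182, 0.1056]
ee_rot: [-0.055, 0.998, 0.0, -0.001]
contact_force: [0.5, -0.6, 0.2]
grip_width: 0.0007
grip_force: 0.0
```

send_rows:
  rows: "-0.45 0.9 0 0 1;-0.45 0.9 0 0 1;-0.45 0.9 0 0 1;-0.45 0.9 0 0 1;0 0 0 0 1;0 0 0 0 1;0 0 0 0 1;0 0 0 0 1;0 0 0 0 1;0 0 0 0 1"

```text
time: 36.48
tcp_pos: [0.6107, 0.0908, 0.1061]
ee_rot: [-0.056, 0.998, -0.0, -0.0]
contact_force: [0.5, 0.8, 0.3]
grip_width: 0.0005
grip_force: 0.0
```

```bash
python3 -c "
from h import *
s=arm.sense();print(s['tcp_pos'],dk(s['tcp_pos']))
snap('top','t11')"
```

```text
[0.61070858 0.09082555 0.106061  ] (np.float64(0.0145), np.float64(-0.0818))
36.4833 [0.6107 0.0908 0.1061] tool y dir 96.37 w 0.0005 [ 0.379 -0.026  1.396]
```

send_rows:
  rows: "-0.3 0.25 0 0 1;-0.32 0.24 0 0 1;0 0 0.6 0 1;0 0 0.8 0 1;0 0 0.8 0 1;0 0 0.5 0 1;0 0 0.2 0 1;0 0 0.2 0 1;0 0 0.2 0 1;0 0 0.2 0 1"

```text
time: 37.37
tcp_pos: [0.6227, 0.1034, 0.0364]
ee_rot: [-0.056, 0.998, 0.0, 0.001]
contact_force: [0.8, -0.7, 1.5]
grip_width: 0.0005
grip_force: 0.8
```

send_rows:
  rows: "0 0 0.15 0 1;0 0 0.1 0 1;0 0 0.1 0 1;0 0 0.02 0 1;0 0 0 0 1;0 0 0 0 1;0 0 -0.5 0 1;0 0 -1 0 1;0 0 -1 0 1;0 0 -0.5 0 1"

```text
time: 38.2
tcp_pos: [0.6225, 0.1033, 0.0909]
ee_rot: [-0.057, 0.998, 0.0, 0.001]
contact_force: [0.8, 0.7, 1.0]
grip_width: 0.0006
grip_force: 0.0
```

```bash
python3 -c "
from h import *
s=arm.sense();print(s['tcp_pos'],dk(s['tcp_pos']))"
```

```text
[0.62246663 0.10332879 0.09085389] (np.float64(0.0276), np.float64(-0.0708))
```

send_rows:
  rows: "0 0.89 0 0 1;0 0.89 0 0 1;0 0.89 0 0 1;0 0.89 0 0 1;0 0 0 0 1;0 0 0.7 0 1;0 0 0.7 0 1;0 0 0.6 0 1;0 0 0.2 0 1;0 0 0.2 0 1"

```text
time: 39.03
tcp_pos: [0.6139, 0.1723, 0.0391]
ee_rot: [-0.056, 0.998, -0.0, -0.001]
contact_force: [0.3, -0.8, 1.3]
grip_width: 0.0004
grip_force: 0.8
```

send_rows:
  rows: "0 0 0.15 0 1;0 0 0.15 0 1;0 0 0.15 0 1;0 0 0.15 0 1;0 0 0.1 0 1;0 0 0.05 0 1;0 0 0 0 1;0 0 0 0 1;0 0 0 0 1;0 0 0 0 1"

```text
time: 39.87
tcp_pos: [0.6144, 0.1737, 0.0297]
ee_rot: [-0.056, 0.998, -0.001, 0.001]
contact_force: [-8.9, -5.4, 32.6]
grip_width: 0.0005
grip_force: 16.3
```

send_rows:
  rows: "0 0 -0.5 0 1;0 0 -1 0 1;0 0 -1 0 1;0 0 -1 0 1;0 0 -1 0 1;0 0 -1 0 1;0 0.8 -1 0 1;0 1 0 0 1;0 1 0 0 1;0 1 0 0 1"

```text
time: 40.7
tcp_pos: [0.6052, 0.2502, 0.1562]
ee_rot: [-0.056, 0.998, 0.0, 0.0]
contact_force: [0.1, 0.9, -0.4]
grip_width: 0.0004
grip_force: 0.0
```

send_rows:
  rows: "0 1 0 0 1;0 1 0 0 1;0 1 0 0 1;0 1 0 0 1;0 1 0 0 1;0 1 0 0 1;0 1 0 0 1;0 1 0 0 1;0 0 0 0 1;0 0 0 0 1"

```text
time: 41.53
tcp_pos: [0.5861, 0.4097, 0.1552]
ee_rot: [-0.058, 0.998, 0.0, -0.001]
contact_force: [-0.0, -0.6, -0.7]
grip_width: 0.0003
grip_force: 0.0
```

```bash
python3 -c "
from h import *
snap('top','t12',(190,170,440,290),3.2)
c=(270,150,400,250)
snap('side','s12',(235,160,395,285),5)
a=cv2.imread('pics/t12.png');b=cv2.imread('pics/s12.png');b=cv2.resize(b,None,fx=.36,fy=.36) if 0 else cv2.resize(b,(270,210))
cv2.imwrite('pics/fin.png',cv2.copyMakeBorder(a,0,210,0,0,cv2.BORDER_CONSTANT));f=cv2.imread('pics/fin.png');f[a.shape[0]:a.shape[0]+210,:270]=b
w=cv2.resize(cv2.imread('pics/s12_raw.png')[165:225,240:320],None,fx=3.5,fy=3.5,interpolation=cv2.INTER_CUBIC);f[a.shape[0]:a.shape[0]+210,280:280+280]=w
cv2.imwrite('pics/fin.png',f);print(f.shape)"
```

```text
41.5333 [0.5861 0.4097 0.1552] tool y dir 96.63 w 0.0003 [ 0.379 -0.026  1.396]
41.5833 [0.587  0.4082 0.1552] tool y dir 96.53 w 0.0004 [-0.059 -0.898  0.732]
(594, 800, 3)
```

View pics/fin.png

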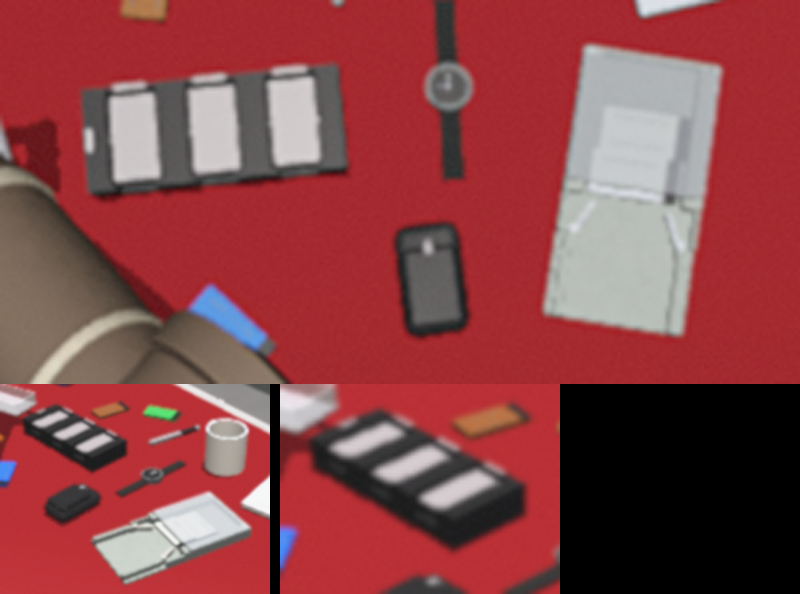

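```bash
python3 -c "
from h import *
m=load('t12')
for p in((590,186),(677,202),(603,108),(690,121),(568,232),(686,250)):print(p,tr(ray2z(m,(p[0]/3.2+190-.35,p[1]/3.2+170-.35),.011)))"
```

```text
(590, 186) (np.float64(0.0706), np.float64(0.0397))
(677, 202) (np.float64(0.0682), np.float64(-0.0399))
(603, 108) (np.float64(0.1431), np.float64(0.0377))
(690, 121) (np.float64(0.1434), np.float64(-0.0422))
(568, 232) (np.float64(0.0264), np.float64(0.0535))
(686, 250) (np.float64(0.0265), np.float64(-0.0535))
```

```bash
python3 -c "
from rig import arm
print(arm.hand_in())"
```

```text
the job is handed in; nothing more can be done
None
```

I handed the job in: both drives that were in the dock (the third bay was empty) are in the tray past the catches, which look sprung back, all three rockers are level, and I saw nothing else on the desk moved, though `hand_in` returned no verdict.

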